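# Clear the loading jig and slide the carton into its slipcase

### The job

Using the scraper block, sweep the loose strap clips off the bed of the loading jig into the catch trough beside it (do not push them with the fingers or the carton), and then stand the scraper upright on the bench again. Then slide the flat carton along the cleared bed into the slipcase until it is fully home against the closed end. Do not disturb the tape roll, leaflet stack, tape gun or glue bottle.

Things in the scene. Friction and masses are not known exactly. Their poses are not given: they have to be found in the camera images.
- jig: Loading jig, fixed to the bench, place and angle vary: plywood block 305 x 110 mm, top (the bed) 30 mm above the bench. Origin: on the bench below the middle of the slipcase's mouth; x points into the slipcase, z up. Open bed: x -165 to 0, y -55 to +55 mm. Grey slipcase fixed on x 0 to 123 mm; aluminium clamps beside it (x 30 to 100, y to +-46 mm, 58 mm above bench) and behind it.
- mouth (a point): Middle of the lower edge of the slipcase's open mouth (jig x = 0, y = 0, z = 30 mm); axes as the jig's. Slipcase inside: 53 wide (y), 33 high, 120 mm deep, floor level with the bed, far end closed; walls 3 mm, outside 59 wide, top 66 mm above the bench. Two guide lips, 24 mm high, flare from its sides out to y = +-31 mm at x = -8 mm (+-34 mm outside).
- home (a point): Where the carton's origin is when the carton is fully home: inside the slipcase at jig x = 59, y = 0, z = 30 mm; axes as the jig's. A carton fully home still stands 2 mm proud of the mouth.
- trough (a point): Centre of the floor of the open steel catch trough (white floor) along the bed's -y side, 4 mm above the bench, at jig x = -82, y = -91 mm; axes as the jig's. It spans jig x -170 to +5, y -55 to -127 mm; walls 3 mm thick, 24 mm above the bench (6 mm below the bed); the bed's side is its fourth wall.
- carton: Flat closed brown cardboard carton, 122 (x) x 50 (y) x 30 (z) mm, paper panel on top, about 150 g, both ends alike. Origin: centre of its underside. Lies on the bench, to the left or the right of the jig.
- scraper: Wooden scraper block standing on its rubber sole: foot 28 (x) x 120 (y) mm, 30 mm high; on its middle a handle 24 (x) x 56 (y) mm up to 78 mm above the sole. About 200 g, both faces alike. Origin: centre of the sole; it sweeps along its x axis. Stands on the bench on the other side of the jig from the carton.
- chip1: Loose flat steel strap clip, 20 (x) x 14 (y) x 5 (z) mm, 11 g; origin: centre of its underside. Lies on the bed within jig x = -119 to -45 mm and y = -30 to +21 mm (centres).
- chip2: Loose flat steel strap clip, 20 (x) x 14 (y) x 5 (z) mm, 11 g; origin: centre of its underside. Lies on the bed within jig x = -119 to -45 mm and y = -30 to +21 mm (centres).
- chip3: Loose flat steel strap clip, 20 (x) x 14 (y) x 5 (z) mm, 11 g; origin: centre of its underside. Lies on the bed within jig x = -119 to -45 mm and y = -30 to +21 mm (centres).
- chip4: Loose flat steel strap clip, 20 (x) x 14 (y) x 5 (z) mm, 11 g; origin: centre of its underside. Lies on the bed within jig x = -119 to -45 mm and y = -30 to +21 mm (centres).
- chip5: Loose flat steel strap clip, 20 (x) x 14 (y) x 5 (z) mm, 11 g; origin: centre of its underside. Lies on the bed within jig x = -119 to -45 mm and y = -30 to +21 mm (centres).
- tape_roll: Bystander: brown tape roll lying flat, 100 mm across, 48 mm high, origin centre of its underside.
- leaflets: Bystander: stack of white leaflets, 116 (x) x 88 (y) x 50 mm high, origin about the centre of its underside.
- tape_gun: Bystander: hand tape dispenser with red handle and blade guard, 160 mm long (along its x), 36 wide, 82 mm high, origin under its middle.
- glue_bottle: Bystander: white bottle, 56 mm across, 150 mm high, origin centre of its underside.
Things that resemble listed ones, but are neither listed nor needed, are in the scene too. Of the things like the carton, leave any that is pink or red; of the rest the smaller one is meant.

How it is judged:
By the outcome, as a careful person would: the job done as asked, in the order asked, and still so for the second after the job is handed in, with the robot touching nothing.
It also fails if it takes over 72 s, if anything falls off the work surface, if the arm or the gripper's body presses on something with over 40 N, if the wrist force passes 120 N, or if a joint passes its speed limit or range.

### The arm

A 7-joint arm with a two-finger parallel gripper is mounted at the origin on the work surface. World frame = base frame: x ahead of the robot, y to its left, z up, the work surface at z = 0. Lengths are in mm, angles in rad, forces in N, time in s.
With the tool pointing down it reaches from about 400 to 750 mm from the base axis. Payload 19.5 kg.
Tool frame: the origin (TCP) lies on the centre line of the jaws, within the pads' length; the fingertips stand 19 mm ahead of it and the grasp point (between the pads) is the TCP; z points along the fingers, y is the line along which they close (so a half turn about z gives the same grasp; the last joint's range is limited). The gripper opens to 85 mm and grips with 20 to 120 N. Pads are 22 mm wide; open, the fingers measure 114 mm over their backs; the gripper's body (76 mm by 85 mm) begins 54 mm behind the grasp point. The pads swing forward as they close: fully open they stand 13 mm farther back than shut.
Start: joints at [-1.388, 0.707, -0.028, 1.485, 0.022, 0.951, -0.075], TCP at [128.164, 560.51, 250.268] pointing down, gripper open.
Joint ranges: [-2.71, 2.71], [-0.32, 2.16], [-1.57, 1.52], [0, 2.45], [-1.46, 4.6], [0, 2.02], [-2.83, 2.83]. Speed limits (rad/s): [1.89, 1.89, 2.57, 2.57, 3.01, 3.01, 3.01].

### API

Orientations are given as a unit quaternion [w, x, y, z].
In Python, from workcell import ctrl, cams gives the robot as it stands.
- The arm moves only by the tool jog_arm, never from a script. Its arguments are lists of equal length, an entry for each row: "angular": the turn, a rotation vector about the tool's x, y, z as a fraction of full scale, a list of three; "slide": the shift along the tool's x, y, z as a fraction of full scale, a list of three; "gripper": the opening, from -1 (shut) to 1 (fully open). A call has 1 to 12 rows; each row shifts and turns the commanded pose from where the row before left it, along the tool's axes as they then stand; what a row does not reach is not made up. Full scale, the value 1, is 0.025 m for a shift and 0.1 rad for a turn. A row lasts 1/12 s, in which the tool goes at most 41.7 mm and 7.16 degrees, less where a joint would pass 70% of its speed; a pose out of reach is approached as far as the arm can. A call with a number of a shift or a turn outside -1 to 1 is refused whole. A call with a gripper value outside its range is refused whole. The fingers move at their own pace and stop on an object; "squeeze" is the grip in N (left out, the last holds). Time passes only in rows, so rows that do not move let the fingers close. It gives the time, the measured TCP pose, the force, the opening and the grip force at its end, in the units of the state.
- ctrl.sense(): the state, without advancing time (a new reading comes with each control period).
- cams.capture(name): name is "scene" or "top"; returns (picture, depth): 420x560x3 uint8, blue, green, red; 420x560 float32, mm along the optical axis (not along the pixel's ray), 0 where there is no reading.
- cams.get_calibration(name): a dict with "fx", "fy", "cx", "cy" (pixels), "extrinsics" (4x4, takes a point from camera to world coordinates). Camera axes: x right, y down, z forward; pixel columns grow to the right and rows downward; lengths in mm; the calibration is good to about 2 mm. A picture is of the moment at which its call begins. get_calibration takes no time and is no camera call.
- ctrl.close_job(): hands the job in; it is judged then, once.
The state is a dict: "time_s": time; "joint_pos": joint angles; "qvel": joint speeds; "effort": joint torques, N m; "tcp_pos": TCP position; "ee_rot": TCP orientation; "ft_force": force on the tool from outside, world axes, zero at the start; "ft_torque": the same for the moment, N m; "opening": finger opening in mm; "finger_force": force on a finger pad.
Only numpy, scipy, OpenCV 4.12 (cv2) and the standard library are available. Lean on these libraries where they do the work, as an engineer would, in place of code of your own. Each camera call takes 0.05 s, during which the arm holds its last target. There are 200 camera calls.

## Working session

There is one attempt and no reset: what is moved stays moved. The work goes in short steps, Python scripts to look and compute and a tool call to move; the robot and the scene stay as the last step left them, time stands still between calls to the robot, and variables do not carry over. Pictures are saved under pics/ and viewed, at most 10 in all, crops included, and the job is handed in when it is done.

Besides the shell and the picture viewer there is one more tool, called after "Call:" as name(argument=value, ...) on one line, values as JSON. jog_arm: Moves the arm, as the interface text tells. Its arguments: {"type":"object","properties":{"angular":{"type":"array"},"slide":{"type":"array"},"gripper":{"type":"array"},"squeeze":{"type":"number"}},"required":["angular","slide","gripper"]}

```bash
ls; mkdir -p pics; python3 - <<'E'
from workcell import ctrl,cams
import cv2,numpy as np
s=ctrl.sense();print(s)
for n in("scene","top"):
    p,d=cams.capture(n);cv2.imwrite(f"pics/{n}0.png",p);np.save(f"{n}0.npy",d)
    c=cams.get_calibration(n);print(n,c)
E
```

```text
pics
{'time_s': 0.0, 'joint_pos': array([-1.38770129,  0.70714209, -0.02760607,  1.48502197,  0.02199346,
        0.95090597, -0.07550297]), 'qvel': array([-0.00036631,  0.00156135,  0.00177993,  0.0019341 , -0.00076704,
       -0.00111012,  0.00024195]), 'effort': array([ 1.61320572e-04, -8.83201432e+01,  1.23460192e+00, -2.36174673e+01,
        1.69398141e-02,  6.42712985e-03,  2.69610109e-05]), 'tcp_pos': array([128.11824082, 560.27858377, 249.79969628]), 'ee_rot': array([-4.53671056e-05,  1.12168227e-01,  9.93689058e-01, -5.85769925e-04]), 'ft_force': array([-0.12364729,  0.48862296,  0.36403729]), 'ft_torque': array([ 0.02230631, -0.01979771,  0.07973721]), 'finger_force': 0.0, 'opening': 85.24468697314063}
scene {'fx': 543.0362315071944, 'fy': 543.0362315071944, 'cx': 271.7804368597689, 'cy': 216.17123155682842, 'extrinsics': array([[-6.12391544e-01,  6.40476979e-01, -4.63428351e-01,
         1.43150806e+03],
       [ 7.90550284e-01,  4.94193344e-01, -3.61667234e-01,
         7.00500692e+02],
       [-2.61633107e-03, -5.87845370e-01, -8.08969082e-01,
         1.60221971e+03],
       [ 0.00000000e+00,  0.00000000e+00,  0.00000000e+00,
         1.00000000e+00]])}
top {'fx': 386.05354613605977, 'fy': 386.05354613605977, 'cx': 277.9373097267227, 'cy': 202.47663764879846, 'extrinsics': array([[-2.92849435e-02, -9.99301408e-01,  2.32182855e-02,
         4.87479037e+02],
       [-9.99347874e-01,  2.97613856e-02,  2.04471811e-02,
        -2.26103035e+01],
       [-2.11239053e-02, -2.26043497e-02, -9.99521297e-01,
         1.08682347e+03],
       [ 0.00000000e+00,  0.00000000e+00,  0.00000000e+00,
         1.00000000e+00]])}
```

View pics/top0.png

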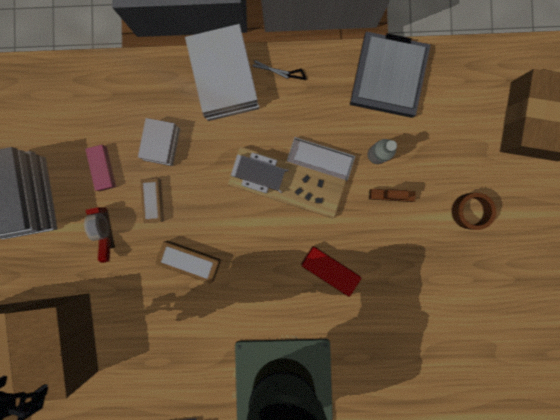

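View pics/scene0.png

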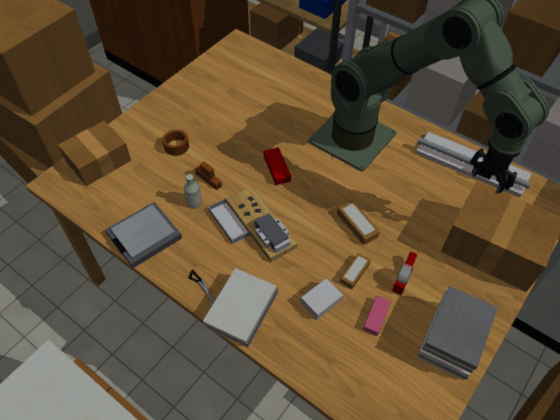

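The top view (up is +x, left is +y) shows the jig with its slipcase at (258,173), its bed at (315,190) and its trough at (323,158). The scraper is at (392,195).

Possible cartons:
- (188,261): brown, large
- (151,200): brown, small
- (100,167): pink, to be left
- (331,271): red box, to be left
- (158,141): leaflets, not a carton

By the description I choose (151,200). Next I check the sizes and take one close crop.

```bash
cat > h.py <<'E'
from workcell import ctrl,cams
import cv2,numpy as np
def cloud(n,d):
    c=cams.get_calibration(n);v,u=np.mgrid[:420,:560]
    P=np.stack([(u-c["cx"])/c["fx"]*d,(v-c["cy"])/c["fy"]*d,d],-1)
    E=c["extrinsics"];return P@E[:3,:3].T+E[:3,3]
def ray(n,uv,z):
    c=cams.get_calibration(n);E=c["extrinsics"];uv=np.atleast_2d(uv).astype(float)
    r=np.c_[(uv[:,0]-c["cx"])/c["fx"],(uv[:,1]-c["cy"])/c["fy"],np.ones(len(uv))]@E[:3,:3].T
    return (E[:3,3]+r*((z-E[2,3])/r[:,2])[:,None])[:,:2]
def rect(n,mask,z,roi,close=0):
    """min-area rect in world of largest blob in roi (x0,y0,x1,y1)"""
    m=np.zeros_like(mask,np.uint8);x0,y0,x1,y1=roi;m[y0:y1,x0:x1]=mask[y0:y1,x0:x1]
    if close:m=cv2.morphologyEx(m,cv2.MORPH_CLOSE,np.ones((close,close)))
    cs,_=cv2.findContours(m,cv2.RETR_EXTERNAL,cv2.CHAIN_APPROX_NONE)
    c=max(cs,key=cv2.contourArea)[:,0]
    (cx,cy),(w,h),a=cv2.minAreaRect(ray(n,c,z).astype(np.float32))
    if w<h:w,h,a=h,w,a+90
    return np.round([cx,cy,w,h,(a+90)%180-90],1)
E
python3 - <<'E'
from h import *
p=cv2.imread("pics/top0.png");d=np.load("top0.npy");W=cloud("top",d);Z=W[...,2]
print("bench z",np.median(Z[215:235,200:300]))
for nm,zl,zh,roi in [("big",20,60,(145,230,230,290)),("small",15,50,(135,170,170,230)),("pink",10,50,(80,135,120,200)),
  ("jig>20",22,200,(220,130,365,225)),("slip",61,75,(220,130,300,200)),("bed",26,40,(280,165,365,225)),("scr",20,40,(360,175,425,215)),("scrtop",65,95,(360,175,425,215)),("leaf",30,70,(125,105,190,175)),("trough",15,27,(270,120,370,190))]:
    m=(Z>zl)&(Z<zh);x0,y0,x1,y1=roi
    zz=np.median(Z[y0:y1,x0:x1][m[y0:y1,x0:x1]])
    print(nm,round(float(zz),1),rect("top",m,zz,roi))
g=cv2.resize(p[110:290,70:430],None,fx=2.2,fy=2.2,interpolation=cv2.INTER_CUBIC)
cv2.imwrite("pics/c1.png",cv2.convertScaleAbs(g,alpha=1.5))
E
```

```text
bench z -0.28834820347856294
big 40.1 [359.  250.5 164.6  70.2  68.9]
small 29.6 [529.2 349.6 121.4  54.3   3. ]
pink 29.4 [624.2 490.9 124.5  58.   12. ]
jig>20 31.2 [567.6 -23.9 304.5 110.1  70.6]
slip 65.7 [593.6  45.4 123.   61.8  70.5]
bed 30.0 [547.1 -82.  181.5 110.   70.5]
scr 29.4 [ 523.6 -312.3  120.3   28.1   84.8]
scrtop 77.0 [ 523.6 -312.2   57.4   24.    84.6]
leaf 49.6 [688.8 324.1 113.1  87.1 -13.2]
trough 24.2 [ 649.7 -149.5  169.7   64.3   47. ]
```

View pics/c1.png

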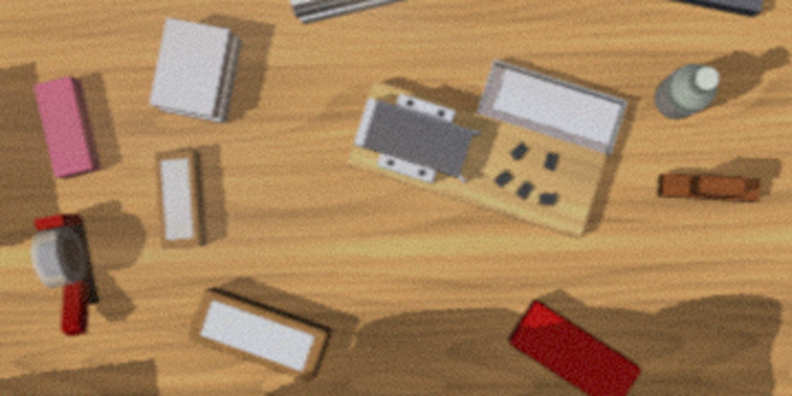

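The crop confirms the choice. The small brown carton, at (151,200) in the full picture, measures about 121 x 54 x 30 mm by depth. The other brown one is 165 x 70 x 40. The five dark clips lie on the bed around (312,188), and the scraper stands at (392,195).

```bash
cat >> h.py <<'E'
from scipy.spatial.transform import Rotation as Ro
def Rt(yaw):
    y=np.radians(yaw);ty=np.array([np.cos(y),np.sin(y),0]);tz=np.array([0,0,-1.]);return Ro.from_matrix(np.c_[np.cross(ty,tz),ty,tz])
def now():
    s=ctrl.sense();q=s["ee_rot"];return s,np.array(s["tcp_pos"]),Ro.from_quat([q[1],q[2],q[3],q[0]])
def plan(*wps,step=24.5):
    """moves worked out from the measured pose, in tool axes and units; wp=(x,y,z,yaw of tool y[,step])"""
    s,P,R=now();M=R.as_matrix();print("t",round(s["time_s"],2),P.round(1),"yaw",np.degrees(np.arctan2(M[1,1],M[0,1])).round(1),"open",round(s["opening"],1))
    for w in wps:
        st=w[4] if len(w)>4 else step
        D=np.array(w[:3])-P;r=(R.inv()*Rt(w[3])).as_rotvec()
        n=int(max(1,np.ceil(np.linalg.norm(D)/st),np.ceil(abs(r).max()/.098)))
        a=(r/n/.1).round(2)+0
        S=[]
        for k in range(n):
            t=(R.inv().apply(D/n)/25).round(2)+0;S.append(t.tolist());P=P+R.apply(t*25);R=R*Ro.from_rotvec(a*.1)
        print(n,"ang",a.tolist(),"slide",S if abs(a[2])>.02 else S[0])
O=np.array([572.3,-12.3]);A=70.55
def J(x,y,z=0):
    c,s=np.cos(np.radians(A)),np.sin(np.radians(A));return (O[0]+c*x-s*y,O[1]+s*x+c*y,z)
E
python3 - <<'E'
from h import *
plan((470,230,230,25),(523.6,-312.3,120,-5.3),(523.6,-312.3,55,-5.3))
E
```

```text
t 0.1 [128.1 560.3 249.9] yaw 77.1 open 85.8
20 ang [0.0, 0.0, 0.45] slide [[-0.81, -0.49, 0.04], [-0.84, -0.45, 0.04], [-0.85, -0.42, 0.04], [-0.87, -0.38, 0.04], [-0.89, -0.34, 0.04], [-0.9, -0.3, 0.04], [-0.92, -0.26, 0.04], [-0.93, -0.22, 0.04], [-0.93, -0.17, 0.04], [-0.94, -0.13, 0.04], [-0.95, -0.09, 0.04], [-0.95, -0.05, 0.04], [-0.95, 0.0, 0.04], [-0.95, 0.04, 0.04], [-0.95, 0.08, 0.04], [-0.94, 0.12, 0.04], [-0.94, 0.17, 0.04], [-0.93, 0.21, 0.04], [-0.92, 0.25, 0.04], [-0.9, 0.29, 0.04]]
23 ang [0.0, 0.0, 0.23] slide [[-0.89, -0.32, 0.19], [-0.9, -0.3, 0.19], [-0.9, -0.28, 0.19], [-0.91, -0.26, 0.19], [-0.92, -0.24, 0.19], [-0.92, -0.22, 0.19], [-0.93, -0.2, 0.19], [-0.93, -0.18, 0.19], [-0.93, -0.15, 0.19], [-0.94, -0.13, 0.19], [-0.94, -0.11, 0.19], [-0.94, -0.09, 0.19], [-0.94, -0.07, 0.19], [-0.95, -0.05, 0.19], [-0.95, -0.02, 0.19], [-0.95, 0.0, 0.19], [-0.95, 0.02, 0.19], [-0.95, 0.04, 0.19], [-0.94, 0.06, 0.19], [-0.94, 0.09, 0.19], [-0.94, 0.11, 0.19], [-0.94, 0.13, 0.19], [-0.93, 0.15, 0.19]]
3 ang [0.0, 0.0, 0.03] slide [[0.0, 0.0, 0.89], [0.0, 0.0, 0.89], [0.0, 0.0, 0.89]]
```

Call:
jog_arm(angular=[[0,0,0.45],[0,0,0.45],[0,0,0.45],[0,0,0.45],[0,0,0.45],[0,0,0.45],[0,0,0.45],[0,0,0.45],[0,0,0.45],[0,0,0.45],[0,0,0.45],[0,0,0.45]], slide=[[-0.8,-0.5,0],[-0.85,-0.45,0],[-0.85,-0.4,0],[-0.85,-0.4,0],[-0.9,-0.35,0],[-0.9,-0.3,0],[-0.9,-0.25,0],[-0.95,-0.2,0],[-0.95,-0.2,0],[-0.95,-0.15,0],[-0.95,-0.1,0],[-0.95,-0.05,0]], gripper=[1,1,1,1,1,1,1,1,1,1,1,1])

```text
time_s: 1.1
tcp_pos: [333.4, 359.6, 250.2]
ee_rot: [-0.0, 0.374, 0.927, -0.0]
ft_force: [0.7, 1.4, -0.1]
opening: 85.5
finger_force: 0.0
```

Call:
jog_arm(angular=[[0,0,0.45],[0,0,0.45],[0,0,0.45],[0,0,0.45],[0,0,0.45],[0,0,0.45],[0,0,0.45],[0,0,0.45],[0,0,0.25],[0,0,0.25],[0,0,0.25],[0,0,0.25]], slide=[[-0.95,0,0],[-0.95,0,0],[-0.95,0.1,0],[-0.95,0.1,0],[-0.95,0.15,0],[-0.95,0.2,0],[-0.9,0.25,0],[-0.9,0.3,0],[-0.9,-0.3,0.1],[-0.9,-0.3,0.1],[-0.9,-0.25,0.1],[-0.9,-0.25,0.1]], gripper=[1,1,1,1,1,1,1,1,1,1,1,1])

```text
time_s: 2.1
tcp_pos: [479.2, 132.4, 240.0]
ee_rot: [-0.0, 0.575, 0.818, -0.0]
ft_force: [-0.3, -0.3, -0.1]
opening: 85.3
finger_force: 0.0
```

```bash
python3 - <<'E'
from h import *
plan((523.6,-312.3,120,-5.3),(523.6,-312.3,55,-5.3))
E
```

```text
t 2.1 [479.2 132.4 240. ] yaw 19.8 open 85.3
19 ang [0.0, 0.0, 0.23] slide [[-0.91, -0.23, 0.25], [-0.92, -0.21, 0.25], [-0.92, -0.19, 0.25], [-0.93, -0.16, 0.25], [-0.93, -0.14, 0.25], [-0.93, -0.12, 0.25], [-0.94, -0.1, 0.25], [-0.94, -0.08, 0.25], [-0.94, -0.06, 0.25], [-0.94, -0.04, 0.25], [-0.94, -0.01, 0.25], [-0.94, 0.01, 0.25], [-0.94, 0.03, 0.25], [-0.94, 0.05, 0.25], [-0.94, 0.07, 0.25], [-0.94, 0.09, 0.25], [-0.93, 0.12, 0.25], [-0.93, 0.14, 0.25], [-0.93, 0.16, 0.25]]
3 ang [0.0, 0.0, 0.0] slide [0.0, 0.0, 0.88]
```

Call:
jog_arm(angular=[[0,0,0.23],[0,0,0.23],[0,0,0.23],[0,0,0.23],[0,0,0.23],[0,0,0.23],[0,0,0.23],[0,0,0.23],[0,0,0.23],[0,0,0.23],[0,0,0.23],[0,0,0.23]], slide=[[-0.92,-0.23,0.1],[-0.92,-0.2,0.1],[-0.92,-0.2,0.1],[-0.93,-0.15,0.1],[-0.93,-0.15,0.1],[-0.93,-0.1,0.1],[-0.94,-0.1,0.1],[-0.94,-0.1,0.1],[-0.94,-0.05,0.1],[-0.94,-0.05,0.1],[-0.94,0,0.1],[-0.94,0,0.1]], gripper=[1,1,1,1,1,1,1,1,1,1,1,1])

```text
time_s: 3.1
tcp_pos: [507.8, -148.8, 210.0]
ee_rot: [-0.0, 0.682, 0.731, -0.0]
ft_force: [-0.1, 1.1, 0.4]
opening: 85.1
finger_force: 0.0
```

Call:
jog_arm(angular=[[0,0,0.23],[0,0,0.23],[0,0,0.23],[0,0,0.23],[0,0,0.23],[0,0,0.23],[0,0,0.23]], slide=[[-0.94,0.03,0.3],[-0.94,0.05,0.3],[-0.94,0.07,0.4],[-0.94,0.1,0.5],[-0.93,0.12,0.5],[-0.93,0.14,0.5],[-0.93,0.16,0.5]], gripper=[1,1,1,1,1,1,1])

```text
time_s: 3.68
tcp_pos: [524.6, -312.6, 134.4]
ee_rot: [-0.0, 0.739, 0.674, -0.0]
ft_force: [0.8, 0.8, -1.1]
opening: 85.2
finger_force: 0.0
```

```bash
python3 - <<'E'
from h import *
plan((523.6,-312.3,55,-5.3))
E
```

```text
t 3.68 [ 524.6 -312.6  134.4] yaw -5.3 open 85.2
4 ang [0.0, 0.0, 0.0] slide [0.0, -0.01, 0.79]
```

Call:
jog_arm(angular=[[0,0,0],[0,0,0],[0,0,0],[0,0,0],[0,0,0],[0,0,0],[0,0,0],[0,0,0],[0,0,0],[0,0,0],[0,0,0],[0,0,0]], slide=[[0,-0.04,0.8],[0,0,0.8],[0,0,0.8],[0,0,0.78],[0,0,0],[0,0,0],[0,0,0],[0,0,0],[0,0,0],[0,0,0],[0,0,0],[0,0,0]], gripper=[1,1,1,1,-1,-1,-1,-1,-1,-1,-1,-1], squeeze=70)

```text
time_s: 4.68
tcp_pos: [524.2, -311.7, 56.9]
ee_rot: [0.001, 0.739, 0.674, 0.0]
ft_force: [-1.4, 1.8, 7.8]
opening: 23.2
finger_force: 69.4
```

```bash
python3 - <<'E'
from h import *
x,y,_=J(-82,62)
print(x,y);plan((523.6,-312.3,125,-5.3),(x,y,125,-19.45),(x,y,87,-19.45))
E
```

```text
486.53349108648666 -68.97544396639726
t 4.68 [ 524.2 -311.7   56.9] yaw -5.2 open 23.2
3 ang [0.0, 0.0, 0.0] slide [-0.01, -0.01, -0.91]
11 ang [0.0, 0.0, 0.23] slide [[0.87, -0.21, 0.0], [0.86, -0.23, 0.0], [0.86, -0.25, 0.0], [0.85, -0.27, 0.0], [0.85, -0.29, 0.0], [0.84, -0.31, 0.0], [0.83, -0.33, 0.0], [0.82, -0.35, 0.0], [0.82, -0.37, 0.0], [0.81, -0.39, 0.0], [0.8, -0.41, 0.0]]
2 ang [0.01, 0.0, -0.02] slide [-0.01, -0.01, 0.76]
```

Call:
jog_arm(angular=[[0,0,0],[0,0,0],[0,0,0],[0,0,0.23],[0,0,0.23],[0,0,0.23],[0,0,0.23],[0,0,0.23],[0,0,0.23],[0,0,0.23],[0,0,0.23],[0,0,0.23]], slide=[[0,0,-0.9],[0,0,-0.9],[0,0,-0.95],[0.87,-0.2,0],[0.86,-0.23,0],[0.86,-0.25,0],[0.85,-0.27,0],[0.85,-0.3,0],[0.84,-0.3,0],[0.83,-0.33,0],[0.82,-0.35,0],[0.82,-0.37,0]], gripper=[-1,-1,-1,-1,-1,-1,-1,-1,-1,-1,-1,-1])

```text
time_s: 5.68
tcp_pos: [494.2, -111.4, 125.1]
ee_rot: [0.0, 0.805, 0.594, 0.0]
ft_force: [1.2, 1.0, -2.0]
opening: 23.2
finger_force: 69.4
```

Call:
jog_arm(angular=[[0,0,0.23],[0,0,0.23],[0,0,0]], slide=[[0.81,-0.4,0],[0.8,-0.4,0],[0,0,0]], gripper=[-1,-1,-1])

```text
time_s: 5.93
tcp_pos: [487.2, -63.6, 124.8]
ee_rot: [-0.001, 0.817, 0.577, 0.0]
ft_force: [-0.0, 1.3, -2.5]
opening: 23.2
finger_force: 69.6
```

```bash
python3 - <<'E'
from h import *
p,d=cams.capture("top");q,e=cams.capture("scene")
cv2.imwrite("pics/s1.png",np.hstack([cv2.resize(p[110:240,220:370],None,fx=2.6,fy=2.6),cv2.resize(q[170:300,180:330],None,fx=2.6,fy=2.6)]))
x,y,_=J(-82,62)
plan((x,y,87,-19.45))
x,y,_=J(-82,-50);print(x,y)
plan((x,y,125,-19.45,20))
print(ctrl.sense()["ft_force"])
E
```

```text
t 6.03 [487.8 -67.5 125. ] yaw -19.6 open 22.9
2 ang [0.0, 0.0, -0.01] slide [-0.04, -0.01, 0.76]
592.141923645422 -106.2696656695619
t 6.03 [487.8 -67.5 125. ] yaw -19.6 open 22.9
6 ang [0.0, 0.0, 0.0] slide [-0.01, 0.74, 0.0]
[ 0.70856323 -0.91236106 -1.9524216 ]
```

View pics/s1.png

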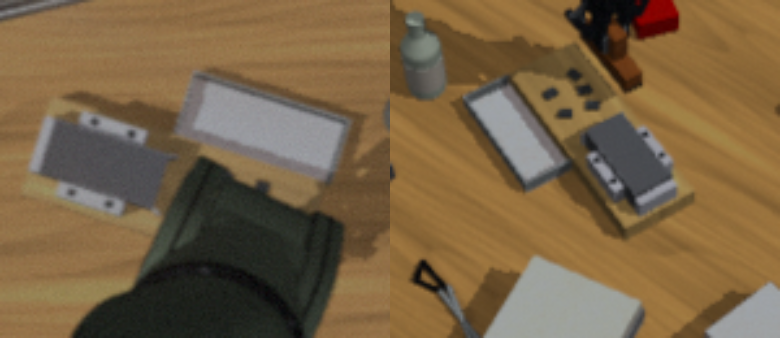

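The left half shows the arm hiding the bed. The right half shows the scraper held upright at (622,65), with the five clips at (573,95) still ahead of it.

Call:
jog_arm(angular=[[0,0,0],[0,0,0],[0,0,0]], slide=[[-0.05,-0.05,0.7],[-0.03,0,0.6],[0,0,0.2]], gripper=[-1,-1,-1])

```text
time_s: 6.28
tcp_pos: [485.6, -70.6, 86.3]
ee_rot: [0.0, 0.818, 0.575, -0.0]
ft_force: [-2.3, -1.3, 72.1]
opening: 23.6
finger_force: 78.5
```

Call:
jog_arm(angular=[[0,0,0]], slide=[[0,0,0]], gripper=[-1])

```text
time_s: 6.37
tcp_pos: [485.8, -70.6, 87.1]
ee_rot: [0.0, 0.818, 0.575, -0.0]
ft_force: [-0.3, -0.5, -2.2]
opening: 23.0
finger_force: 69.5
```

Call:
jog_arm(angular=[[0,0,0],[0,0,0],[0,0,0],[0,0,0],[0,0,0],[0,0,0],[0,0,0],[0,0,0],[0,0,0],[0,0,0]], slide=[[0,0.3,0],[0,0.4,0],[0,0.4,0],[0,0.5,0],[0,0.5,0],[0,0.5,0],[0,0.5,0],[0,0.5,0],[0,0.5,0],[0,0.4,0]], gripper=[-1,-1,-1,-1,-1,-1,-1,-1,-1,-1])

```text
time_s: 7.2
tcp_pos: [592.4, -108.7, 87.6]
ee_rot: [0.0, 0.818, 0.575, -0.0]
ft_force: [-0.6, 0.8, -2.3]
opening: 23.7
finger_force: 69.6
```

Call:
jog_arm(angular=[[0,0,0]], slide=[[0,0.1,0]], gripper=[-1])

```text
time_s: 7.28
tcp_pos: [595.0, -109.7, 87.5]
ee_rot: [0.001, 0.818, 0.575, 0.0]
ft_force: [0.6, -0.9, -3.0]
opening: 23.6
finger_force: 69.5
```

```bash
python3 - <<'E'
from h import *
p,d=cams.capture("top");q,e=cams.capture("scene")
cv2.imwrite("pics/s2.png",np.hstack([cv2.resize(p[110:240,220:370],None,fx=2.6,fy=2.6),cv2.resize(q[170:300,180:330],None,fx=2.6,fy=2.6)]))
x,y,_=J(-82,-50);print(x,y,ctrl.sense()["ft_force"])
plan((x,y,130,-19.45),(523.6,-312.3,130,-5.3),(523.6,-312.3,62,-5.3))
E
```

```text
592.141923645422 -106.2696656695619 [ 0.46485322 -0.29686032 -2.64946428]
t 7.38 [ 593.8 -109.    87.2] yaw -19.7 open 23.4
2 ang [0.0, 0.0, -0.03] slide [[0.04, -0.05, -0.86], [0.04, -0.05, -0.86]]
9 ang [0.0, 0.0, -0.27] slide [[-0.97, 0.02, 0.0], [-0.97, -0.01, 0.0], [-0.96, -0.04, 0.0], [-0.96, -0.06, 0.0], [-0.96, -0.09, 0.0], [-0.96, -0.11, 0.0], [-0.96, -0.14, 0.0], [-0.95, -0.16, 0.0], [-0.95, -0.19, 0.0]]
3 ang [0.0, 0.0, -0.01] slide [0.0, 0.0, 0.91]
```

View pics/s2.png

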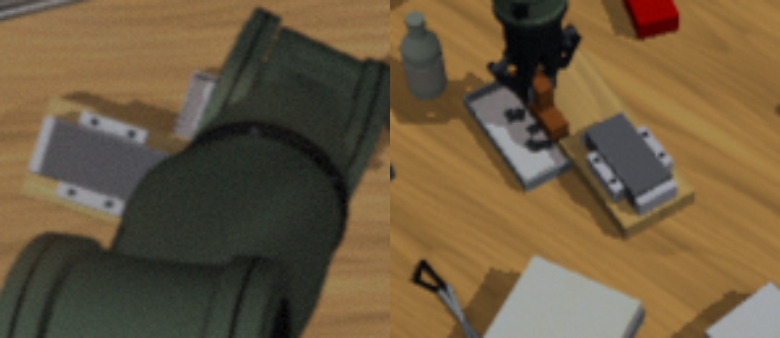

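The right half shows dark clips on the trough floor around (525,130) and the bed beside the scraper clear. I'll lift, move off, then check the count.

Call:
jog_arm(angular=[[0,0,0],[0,0,0],[0,0,-0.28],[0,0,-0.28],[0,0,-0.28],[0,0,-0.28],[0,0,-0.28],[0,0,-0.28],[0,0,-0.28],[0,0,-0.28],[0,0,-0.28],[0,0,0]], slide=[[0,-0.05,-0.86],[0,-0.05,-0.86],[-0.96,0,0],[-0.96,0,0],[-0.96,-0.05,0],[-0.96,-0.05,0],[-0.96,-0.1,0],[-0.96,-0.1,0],[-0.96,-0.15,0],[-0.95,-0.15,0],[-0.95,-0.2,0],[0,0,0]], gripper=[-1,-1,-1,-1,-1,-1,-1,-1,-1,-1,-1,-1])

```text
time_s: 8.38
tcp_pos: [519.4, -318.0, 130.5]
ee_rot: [0.001, 0.74, 0.673, -0.001]
ft_force: [-0.9, -1.6, -2.1]
opening: 23.3
finger_force: 69.6
```

```bash
python3 - <<'E'
from h import *
p,d=cams.capture("top");q,e=cams.capture("scene")
cv2.imwrite("pics/s3.png",np.hstack([cv2.resize(p[110:240,220:370],None,fx=2.6,fy=2.6),cv2.resize(q[170:300,180:330],None,fx=2.6,fy=2.6)]))
plan((523.6,-312.3,57.5,-5.3))
E
```

```text
t 8.48 [ 521.6 -313.5  130.2] yaw -5.4 open 23.3
3 ang [0.0, 0.0, 0.0] slide [0.02, 0.03, 0.97]
```

View pics/s3.png

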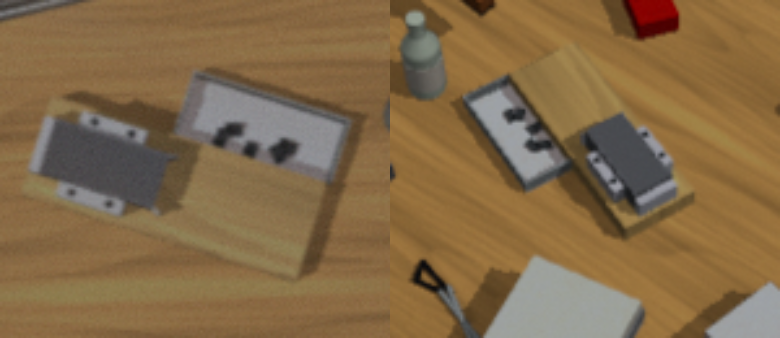

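The bed is clear. The trough holds three dark groups at (230,133), (250,148) and (283,150), which fits five clips. Next I set the scraper down.

Call:
jog_arm(angular=[[0,0,0],[0,0,0],[0,0,0],[0,0,0],[0,0,0],[0,0,0],[0,0,0],[0,0,0]], slide=[[0.05,0.05,0.95],[0,0.03,0.95],[0,0,0.6],[0,0,0.2],[0,0,0.1],[0,0,0.06],[0,0,0.04],[0,0,0]], gripper=[-1,-1,-1,-1,-1,-1,-1,-1])

```text
time_s: 9.15
tcp_pos: [525.0, -312.0, 58.3]
ee_rot: [0.001, 0.739, 0.674, 0.0]
ft_force: [-0.5, 0.1, -1.5]
opening: 23.4
finger_force: 69.6
```

Call:
jog_arm(angular=[[0,0,0],[0,0,0],[0,0,0],[0,0,0]], slide=[[0,0,0.03],[0,0,0.03],[0,0,0.03],[0,0,0]], gripper=[-1,-1,-1,-1])

```text
time_s: 9.48
tcp_pos: [524.9, -312.0, 56.5]
ee_rot: [0.0, 0.739, 0.674, 0.0]
ft_force: [-3.4, 3.3, 16.1]
opening: 23.3
finger_force: 71.9
```

Call:
jog_arm(angular=[[0,0,0],[0,0,0],[0,0,0],[0,0,0],[0,0,0],[0,0,0],[0,0,0],[0,0,0],[0,0,0],[0,0,0],[0,0,0],[0,0,0]], slide=[[0,0,0],[0,0,0],[0,0,0],[0,0,0],[0,0,0],[0,0,0],[0,0,0],[0,0,-0.4],[0,0,-0.9],[0,0,-0.9],[0,0,-0.9],[0,0,-0.9]], gripper=[1,1,1,1,1,1,1,1,1,1,1,1])

```text
time_s: 10.48
tcp_pos: [524.5, -312.0, 157.2]
ee_rot: [0.0, 0.739, 0.674, -0.0]
ft_force: [0.1, 0.4, -0.4]
opening: 84.9
finger_force: 0.0
```

```bash
python3 - <<'E'
from h import *
plan((499.2,348,160,-87),(499.2,348,23,-87))
E
```

```text
t 10.48 [ 524.5 -312.   157.2] yaw -5.3 open 84.9
27 ang [0.0, 0.0, 0.53] slide [[0.97, -0.13, 0.0], [0.96, -0.18, 0.0], [0.95, -0.23, 0.0], [0.94, -0.28, 0.0], [0.92, -0.33, 0.0], [0.9, -0.38, 0.0], [0.88, -0.42, 0.0], [0.86, -0.47, 0.0], [0.83, -0.52, 0.0], [0.8, -0.56, 0.0], [0.77, -0.6, 0.0], [0.74, -0.64, 0.0], [0.7, -0.68, 0.0], [0.67, -0.72, 0.0], [0.63, -0.75, 0.0], [0.59, -0.78, 0.0], [0.55, -0.81, 0.0], [0.5, -0.84, 0.0], [0.46, -0.86, 0.0], [0.41, -0.89, 0.0], [0.36, -0.91, 0.0], [0.31, -0.93, 0.0], [0.27, -0.94, 0.0], [0.21, -0.95, 0.0], [0.16, -0.96, 0.0], [0.11, -0.97, 0.0], [0.06, -0.98, 0.0]]
6 ang [0.0, 0.0, -0.01] slide [0.0, 0.0, 0.89]
```

Call:
jog_arm(angular=[[0,0,0.53],[0,0,0.53],[0,0,0.53],[0,0,0.53],[0,0,0.53],[0,0,0.53],[0,0,0.53],[0,0,0.53],[0,0,0.53],[0,0,0.53],[0,0,0.53],[0,0,0.53]], slide=[[0.97,-0.13,0],[0.96,-0.18,0],[0.95,-0.23,0],[0.94,-0.28,0],[0.92,-0.33,0],[0.9,-0.38,0],[0.88,-0.42,0],[0.86,-0.47,0],[0.83,-0.52,0],[0.8,-0.56,0],[0.77,-0.6,0],[0.74,-0.64,0]], gripper=[1,1,1,1,1,1,1,1,1,1,1,1])

```text
time_s: 11.48
tcp_pos: [512.9, -17.5, 156.1]
ee_rot: [-0.0, 0.913, 0.408, 0.0]
ft_force: [-0.2, -0.1, 1.3]
opening: 85.2
finger_force: 0.0
```

Call:
jog_arm(angular=[[0,0,0.53],[0,0,0.53],[0,0,0.53],[0,0,0.53],[0,0,0.53],[0,0,0.53],[0,0,0.53],[0,0,0.53],[0,0,0.53],[0,0,0.53],[0,0,0.53],[0,0,0.53]], slide=[[0.7,-0.68,0],[0.67,-0.72,0],[0.63,-0.75,0],[0.59,-0.78,0],[0.55,-0.81,0],[0.5,-0.84,0],[0.46,-0.86,0],[0.41,-0.89,0],[0.36,-0.91,0],[0.31,-0.93,0],[0.27,-0.94,0],[0.21,-0.95,0]], gripper=[1,1,1,1,1,1,1,1,1,1,1,1])

```text
time_s: 12.48
tcp_pos: [501.2, 276.0, 156.1]
ee_rot: [-0.0, 0.995, 0.102, 0.0]
ft_force: [0.7, -0.1, -0.2]
opening: 84.8
finger_force: 0.0
```

```bash
python3 - <<'E'
from h import *
plan((499.2,348,130,-87),(499.2,348,23,-87))
p,d=cams.capture("top");Z=cloud("top",d)[...,2]
print("scraper",rect("top",(Z>20)&(Z<40),29.4,(360,175,425,215)),rect("top",(Z>65)&(Z<95),77,(360,175,425,215)))
q,e=cams.capture("scene");C=cloud("scene",e);z=C[...,2]
m=(z>24)&(z<36)&(np.hypot(C[...,0]-529,C[...,1]-350)<90);print("carton scene",rect("scene",m,29.6,(0,0,560,420)))
E
```

```text
t 12.48 [501.2 276.  156.1] yaw -78.3 open 84.8
4 ang [0.0, 0.0, 0.38] slide [[0.13, -0.71, 0.26], [0.1, -0.71, 0.26], [0.07, -0.72, 0.26], [0.05, -0.72, 0.26]]
5 ang [0.0, 0.0, 0.0] slide [0.0, 0.0, 0.86]
scraper [ 523.3 -312.4  120.3   28.1   84.8] [ 522.5 -312.2   57.    23.4   88.3]
carton scene [533.8 351.4 123.4  50.3   2.8]
```

Call:
jog_arm(angular=[[0,0,0.38],[0,0,0.38],[0,0,0.38],[0,0,0.38],[0,0,0],[0,0,0],[0,0,0],[0,0,0],[0,0,0],[0,0,0],[0,0,0]], slide=[[0.13,-0.72,0.26],[0.1,-0.72,0.26],[0.07,-0.73,0.26],[0.05,-0.73,0.26],[0,0,0],[0,0,0.9],[0,0,0.9],[0,0,0.9],[0,0,0.8],[0,0,0.5],[0,0,0.25]], gripper=[1,1,1,1,1,1,1,1,1,1,1])

```text
time_s: 13.5
tcp_pos: [499.1, 346.9, 22.1]
ee_rot: [0.0, 1.0, 0.027, -0.001]
ft_force: [-0.2, -0.8, -0.8]
opening: 85.5
finger_force: 0.0
```

Call:
jog_arm(angular=[[0,0,0],[0,0,0],[0,0,0],[0,0,0],[0,0,0],[0,0,0],[0,0,0],[0,0,0]], slide=[[0,0,0],[0,0,0],[0,0,0],[0,0,0],[0,0,0],[0,0,0],[0,0,0],[0,0,0]], gripper=[-1,-1,-1,-1,-1,-1,-1,-1], squeeze=45)

```text
time_s: 14.17
tcp_pos: [499.8, 347.8, 24.5]
ee_rot: [-0.0, 1.0, 0.028, 0.001]
ft_force: [-1.4, -1.1, 7.7]
opening: 49.4
finger_force: 47.2
```

```bash
python3 - <<'E'
from h import *
x,y,_=J(-130,0)
print(x,y)
s,P,R=now();print(R.as_matrix()[:,2])
plan((P[0],P[1],135,-87),(x-20,y,135,-19.45))
E
```

```text
529.012064094541 -134.88121636305
[ 1.47625531e-03  9.24349168e-04 -9.99998483e-01]
t 14.17 [499.8 347.8  24.5] yaw -86.8 open 49.4
5 ang [0.0, 0.0, 0.01] slide [0.0, 0.0, -0.88]
20 ang [0.0, 0.0, -0.59] slide [[-0.03, 0.96, 0.0], [-0.09, 0.96, 0.0], [-0.14, 0.95, 0.0], [-0.2, 0.94, 0.0], [-0.25, 0.93, 0.0], [-0.31, 0.91, 0.0], [-0.36, 0.89, 0.0], [-0.41, 0.87, 0.0], [-0.47, 0.85, 0.0], [-0.51, 0.82, 0.0], [-0.56, 0.79, 0.0], [-0.61, 0.75, 0.0], [-0.65, 0.71, 0.0], [-0.69, 0.67, 0.0], [-0.73, 0.63, 0.0], [-0.77, 0.59, 0.0], [-0.8, 0.54, 0.0], [-0.83, 0.49, 0.0], [-0.86, 0.44, 0.0], [-0.88, 0.39, 0.0]]
```

Call:
jog_arm(angular=[[0,0,0],[0,0,0],[0,0,0],[0,0,0],[0,0,0],[0,0,-0.59],[0,0,-0.59],[0,0,-0.59],[0,0,-0.59],[0,0,-0.59],[0,0,-0.59],[0,0,-0.59]], slide=[[0,0,-0.6],[0,0,-0.95],[0,0,-0.95],[0,0,-0.95],[0,0,-0.95],[0,0.96,0],[-0.05,0.96,0],[-0.1,0.96,0],[-0.15,0.95,0],[-0.2,0.94,0],[-0.25,0.92,0],[-0.3,0.91,0]], gripper=[-1,-1,-1,-1,-1,-1,-1,-1,-1,-1,-1,-1])

```text
time_s: 15.17
tcp_pos: [511.8, 178.7, 134.6]
ee_rot: [-0.0, 0.972, 0.233, 0.001]
ft_force: [1.0, -0.7, -1.3]
opening: 48.9
finger_force: 47.0
```

```bash
python3 - <<'E'
from h import *
x,y,_=J(-130,0)
plan((x,y,130,-19.45),step=23.5)
print(ctrl.sense()["ft_force"])
E
```

```text
t 15.17 [511.8 178.7 134.6] yaw -63.0 open 48.9
14 ang [0.0, 0.0, -0.54] slide [[-0.36, 0.82, 0.01], [-0.41, 0.8, 0.01], [-0.45, 0.78, 0.01], [-0.49, 0.75, 0.01], [-0.53, 0.72, 0.01], [-0.57, 0.69, 0.01], [-0.61, 0.66, 0.01], [-0.64, 0.63, 0.01], [-0.67, 0.59, 0.01], [-0.7, 0.56, 0.01], [-0.73, 0.52, 0.01], [-0.76, 0.48, 0.01], [-0.78, 0.44, 0.01], [-0.81, 0.39, 0.01]]
[ 0.95065151 -0.71132299 -1.32467574]
```

Call:
jog_arm(angular=[[0,0,-0.54],[0,0,-0.54],[0,0,-0.54],[0,0,-0.54],[0,0,-0.54],[0,0,-0.54],[0,0,-0.54],[0,0,-0.54],[0,0,-0.54],[0,0,-0.54],[0,0,-0.54],[0,0,-0.54]], slide=[[-0.36,0.82,0],[-0.41,0.8,0],[-0.45,0.78,0],[-0.49,0.75,0],[-0.53,0.72,0],[-0.57,0.69,0],[-0.61,0.66,0],[-0.64,0.63,0],[-0.67,0.59,0],[-0.7,0.56,0],[-0.73,0.52,0],[-0.76,0.48,0]], gripper=[-1,-1,-1,-1,-1,-1,-1,-1,-1,-1,-1,-1])

```text
time_s: 16.17
tcp_pos: [525.6, -90.3, 134.6]
ee_rot: [0.001, 0.848, 0.53, 0.0]
ft_force: [0.6, -0.0, -0.9]
opening: 49.2
finger_force: 47.0
```

Call:
jog_arm(angular=[[0,0,-0.54],[0,0,-0.54],[0,0,0],[0,0,0],[0,0,0]], slide=[[-0.78,0.44,0],[-0.81,0.39,0],[0,0,0],[0,0,0.8],[0,0,0.8]], gripper=[-1,-1,-1,-1,-1])

```text
time_s: 16.58
tcp_pos: [528.5, -134.2, 94.5]
ee_rot: [0.001, 0.819, 0.574, 0.001]
ft_force: [1.0, -0.5, -2.3]
opening: 49.4
finger_force: 47.2
```

```bash
python3 - <<'E'
from h import *
x,y,_=J(-130,0)
plan((x,y,56,-19.45),step=23.5)
q,e=cams.capture("scene");C=cloud("scene",e);z=C[...,2]
p,d=cams.capture("top")
cv2.imwrite("pics/s4.png",np.hstack([cv2.resize(p[110:240,220:370],None,fx=2.6,fy=2.6),cv2.resize(q[150:280,180:330],None,fx=2.6,fy=2.6)]))
E
```

```text
t 16.58 [ 528.5 -134.2   94.5] yaw -19.9 open 49.4
2 ang [0.02, 0.0, -0.04] slide [[-0.01, 0.01, 0.77], [-0.01, 0.01, 0.77]]
```

View pics/s4.png

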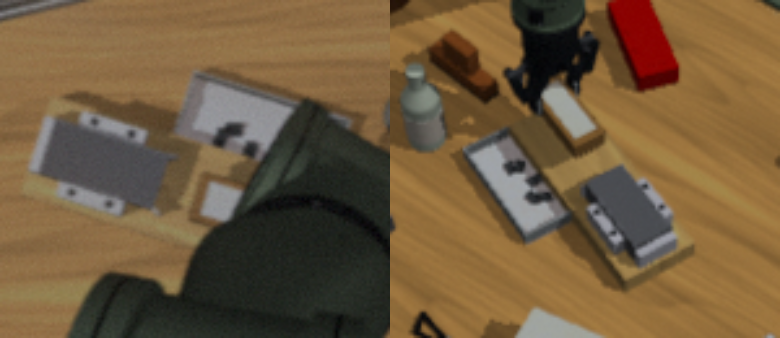

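The carton is held level over the bed and in line with the slipcase. The scraper stands upright at (465,65) in the right half.

Call:
jog_arm(angular=[[0,0,-0.04],[0,0,-0.04],[0,0,0],[0,0,0],[0,0,0],[0,0,0]], slide=[[0,0,0.7],[0,0,0.6],[0,0,0.15],[0,0,0.06],[0,0,0.04],[0,0,0.02]], gripper=[-1,-1,-1,-1,-1,-1])

```text
time_s: 17.18
tcp_pos: [528.4, -133.7, 54.9]
ee_rot: [0.001, 0.816, 0.578, 0.0]
ft_force: [-0.5, -0.2, -0.7]
opening: 49.0
finger_force: 47.2
```

```bash
python3 - <<'E'
from h import *
c,s=np.cos(np.radians(A)),np.sin(np.radians(A))
def tj(xy): d=np.asarray(xy)[...,:2]-O;return np.stack([d@[c,s],d@[-s,c]],-1)
for n in ("top","scene"):
    p,d=cams.capture(n);C=cloud(n,d);j=tj(C);z=C[...,2]
    m=(z>53)&(z<68)&(j[...,0]>-110)&(j[...,0]<-25)&(abs(j[...,1])<45)
    q=j[m];print(n,"top z",np.median(z[m]) if m.any() else None,"front x",np.percentile(q[:,0],98))
    for a in range(-95,-35,10):
        k=q[(q[:,0]>=a)&(q[:,0]<a+10),1]
        if len(k)>10:print("  ",a+5,len(k),k.min().round(1),k.max().round(1))
    m=(z>62)&(z<72)&(j[...,0]>5)&(j[...,0]<125)&(abs(j[...,1])<45);q=j[m]
    for a in range(10,120,36):
        k=q[(q[:,0]>=a)&(q[:,0]<a+36),1];print("  slip",a+18,k.min().round(1),k.max().round(1))
    print("  slip x",np.percentile(q[:,0],[0,1,99,100]).round(1))
x,y,_=J(-130,0)
print(ctrl.sense()["ft_force"]);plan((x,y,54,-19.45))
E
```

```text
top top z 59.87173528637686 front x -36.9216040208639
   -80 13 -20.9 -3.3
   -70 38 -21.2 8.4
   -60 56 -20.5 28.4
   -50 70 -20.7 28.2
   -40 62 -20.9 28.9
  slip 28 -38.4 30.0
  slip 64 -36.9 39.0
  slip 100 -29.1 30.0
  slip 136 -27.5 29.6
  slip x [  5.2   6.4 121.7 123.1]
scene top z 59.45652937868135 front x -35.74816064002901
   -90 25 -25.2 25.0
   -80 36 -24.3 23.1
   -70 24 -26.4 23.7
   -60 33 -23.9 25.5
   -50 30 -25.4 21.9
   -40 28 -24.6 23.7
  slip 28 -37.1 31.2
  slip 64 -43.0 35.8
  slip 100 -37.8 41.1
  slip 136 -30.7 21.1
  slip x [  5.2   6.7 121.9 124.9]
[-0.84552212  0.18059112 -0.69371639]
t 17.28 [ 528.3 -133.6   54.6] yaw -19.4 open 49.3
1 ang [0.01, 0.0, 0.0] slide [-0.04, 0.04, 0.03]
```

```bash
cat >> h.py <<'E'
def tj(xy):
    c,s=np.cos(np.radians(A)),np.sin(np.radians(A));d=np.asarray(xy)[...,:2]-O;return np.stack([d@[c,s],d@[-s,c]],-1)
def align(n,pics=4):
    P=np.mean([cams.capture(n)[0].astype(float) for _ in range(pics)],0).astype(np.uint8)
    v,u=np.mgrid[:420,:560];uv=np.c_[u.ravel(),v.ravel()]
    out=[]
    for nm,z,xr in (("panel",60,(-110,-38)),("roof",66,(6,118))):
        X=np.arange(*xr,2.);Y=np.arange(-45,45,.5);gx,gy=np.meshgrid(X,Y)
        W=np.array([J(a,b) for a,b in zip(gx.ravel(),gy.ravel())])[:,:2]
        c=cams.get_calibration(n);E=np.linalg.inv(c["extrinsics"])
        q=np.c_[W,np.full(len(W),z)]@E[:3,:3].T+E[:3,3]
        mx=(q[:,0]/q[:,2]*c["fx"]+c["cx"]).reshape(gx.shape).astype(np.float32);my=(q[:,1]/q[:,2]*c["fy"]+c["cy"]).reshape(gx.shape).astype(np.float32)
        out.append(cv2.flip(cv2.remap(P,mx,my,cv2.INTER_LINEAR),0))
    return out
E
python3 - <<'E'
from h import *
ims=[]
for n in ("top","scene"):
    a=align(n)
    ims.append(np.hstack([cv2.resize(i,(i.shape[1]*4,360)) for i in a]))
g=np.vstack(ims)
for r in (0,360):
    for yy,col in ((25,(0,255,0)),(-25,(0,255,0)),(29.5,(0,0,255)),(-29.5,(0,0,255)),(0,(255,0,0))):
        cv2.line(g,(0,int(r+(45-yy)*4)),(g.shape[1],int(r+(45-yy)*4)),col,1)
cv2.imwrite("pics/al.png",cv2.resize(g,None,fx=.8,fy=.8));print(g.shape)
E
```

```text
(720, 368, 3)
```

View pics/al.png

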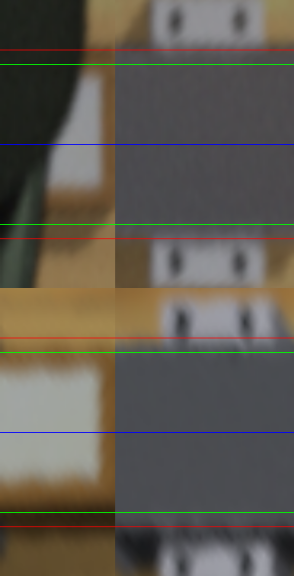

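The rectified picture has top on the upper half and scene on the lower. The panel centre sits about +2 mm in y from the roof centre, and the edges are parallel. I correct by 1.8 mm towards -y and slide in gently with a light grip.

Call:
jog_arm(angular=[[0,0,0],[0,0,0],[0,0,0],[0,0,0],[0,0,0],[0,0,0],[0,0,0]], slide=[[0,0.07,0],[0.3,0,0],[0.4,0,0],[0.4,0,0],[0.3,0,0],[0.2,0,0],[0.2,0,0]], gripper=[-1,-1,-1,-1,-1,-1,-1], squeeze=30)

```text
time_s: 18.27
tcp_pos: [545.1, -92.4, 54.5]
ee_rot: [0.001, 0.816, 0.577, 0.0]
ft_force: [-0.3, -4.4, 5.9]
opening: 49.1
finger_force: 48.0
```

Call:
jog_arm(angular=[[0,0,0],[0,0,0]], slide=[[0.2,0,0],[0.2,0,0]], gripper=[-1,-1])

```text
time_s: 18.43
tcp_pos: [548.3, -83.0, 54.5]
ee_rot: [0.001, 0.816, 0.577, 0.0]
ft_force: [0.8, -5.6, 6.1]
opening: 49.1
finger_force: 48.0
```

```bash
python3 - <<'E'
from h import *
s,P,R=now();print("jig",tj(P).round(1),"f along jig",(tj(np.array(s["ft_force"])[:2]+O)).round(1),s["ft_torque"].round(2))
E
```

```text
jig [-74.7  -1. ] f along jig [-5.  -2.6] [-1.    0.11 -0.04]
```

Call:
jog_arm(angular=[[0,0,0],[0,0,0],[0,0,0],[0,0,0],[0,0,0],[0,0,0]], slide=[[0.25,0,0],[0.3,0,0],[0.3,0,0],[0.3,0,0],[0.3,0,0],[0.25,0,0]], gripper=[-1,-1,-1,-1,-1,-1])

```text
time_s: 18.93
tcp_pos: [562.6, -42.7, 54.5]
ee_rot: [0.001, 0.816, 0.577, 0.0]
ft_force: [0.6, -5.9, 5.2]
opening: 49.3
finger_force: 48.0
```

```bash
python3 - <<'E'
from h import *
s,P,R=now();print("jig",tj(P).round(1),"f along jig",(tj(np.array(s["ft_force"])[:2]+O)).round(1),s["ft_torque"].round(2))
E
```

```text
jig [-31.9  -1. ] f along jig [-5.4 -2.5] [-1.02  0.08 -0.11]
```

Call:
jog_arm(angular=[[0,0,0],[0,0,0],[0,0,0],[0,0,0],[0,0,0],[0,0,0],[0,0,0],[0,0,0],[0,0,0],[0,0,0],[0,0,0],[0,0,0]], slide=[[0,0,0],[0,0,0],[0,0,0],[0,0,0],[0,0,0],[0,0,-0.4],[0,0,-0.8],[0,0,-0.8],[-0.6,0,0],[-0.8,0,0],[-0.8,0,0],[-0.3,0,0]], gripper=[1,1,1,1,1,1,1,1,1,1,1,1])

```text
time_s: 19.93
tcp_pos: [540.4, -103.9, 104.8]
ee_rot: [0.001, 0.817, 0.577, -0.0]
ft_force: [-0.4, -0.5, 0.6]
opening: 85.8
finger_force: 0.0
```

Call:
jog_arm(angular=[[0,0,0],[0,0,0],[0,0,0],[0,0,0],[0,0,0],[0,0,0],[0,0,0],[0,0,0],[0,0,0],[0,0,0],[0,0,0],[0,0,0]], slide=[[0,0,0],[0,0,0],[0,0,0],[0,0,0],[0,0,0],[0,0,0],[0,0,0],[0,0,0],[0,0,0],[0,0,0.7],[0,0,0.7],[0,0,0.6]], gripper=[-1,-1,-1,-1,-1,-1,-1,-1,-1,-1,-1,-1])

```text
time_s: 20.93
tcp_pos: [541.2, -101.0, 53.0]
ee_rot: [0.0, 0.816, 0.578, 0.0]
ft_force: [-0.1, -0.2, -0.0]
opening: -0.0
finger_force: 0.0
```

```bash
python3 - <<'E'
from h import *
s,P,R=now();print("jig",tj(P).round(1),P,"f along jig",(tj(np.array(s["ft_force"])[:2]+O)).round(1),s["ft_force"],s["opening"])
e=cams.capture("scene")[1];C=cloud("scene",e);j=tj(C);m=(C[...,2]>56)&(C[...,2]<63)&(abs(j[...,1])<18)&(j[...,0]<-10)&(j[...,0]>-75);print("carton rear x",np.percentile(j[m][:,0],[0,2,5]))
E
```

```text
jig [-94.   -0.3] [ 541.24919927 -101.04990777   53.0268079 ] f along jig [-0.2 -0. ] [-0.06013898 -0.18541205 -0.0289156 ] -0.03700988289656874
carton rear x [-60.02253965 -57.98439813 -56.61453234]
```

Call:
jog_arm(angular=[[0,0,0],[0,0,0],[0,0,0],[0,0,0],[0,0,0],[0,0,0],[0,0,0],[0,0,0],[0,0,0],[0,0,0],[0,0,0],[0,0,0]], slide=[[0.4,0,0],[0.35,0,0],[0.1,0,0],[0.15,0,0],[0.2,0,0],[0.25,0,0],[0.25,0,0],[0.25,0,0],[0.25,0,0],[0.25,0,0],[0.25,0,0],[0.15,0,0]], gripper=[-1,-1,-1,-1,-1,-1,-1,-1,-1,-1,-1,-1])

```text
time_s: 21.98
tcp_pos: [565.2, -32.9, 53.8]
ee_rot: [-0.0, 0.816, 0.578, 0.0]
ft_force: [0.1, -0.7, 1.4]
opening: 0.1
finger_force: 0.8
```

Call:
jog_arm(angular=[[0,0,0],[0,0,0],[0,0,0]], slide=[[0.06,0,0],[0.06,0,0],[0.04,0,0]], gripper=[-1,-1,-1])

```text
time_s: 22.23
tcp_pos: [566.2, -30.1, 53.8]
ee_rot: [-0.0, 0.816, 0.578, -0.0]
ft_force: [-0.8, -0.7, 0.1]
opening: 0.1
finger_force: 0.3
```

```bash
python3 - <<'E'
from h import *
s,P,R=now();print("jig",tj(P).round(1),P,"f along jig",(tj(np.array(s["ft_force"])[:2]+O)).round(1),s["ft_force"],s["opening"])
e=cams.capture("scene")[1];C=cloud("scene",e);j=tj(C);m=(C[...,2]>56)&(C[...,2]<61)&(abs(j[...,1])<18)&(j[...,0]<0)&(j[...,0]>-75);print("carton rear x",m.sum(),np.percentile(j[m][:,0],[0,2,5]) if m.any() else "")
E
```

```text
jig [-18.8  -0.2] [566.23053784 -30.13693578  53.76259646] f along jig [-0.9  0.5] [-0.77416888 -0.72775756  0.07788922] 0.055820443630315596
carton rear x 11 [-18.6326352  -17.6011852  -16.05401021]
```

Call:
jog_arm(angular=[[0,0,0],[0,0,0],[0,0,0],[0,0,0]], slide=[[0.05,0,0],[0.05,0,0],[0.04,0,0],[0.04,0,0]], gripper=[-1,-1,-1,-1])

```text
time_s: 22.62
tcp_pos: [567.8, -25.9, 53.8]
ee_rot: [0.0, 0.816, 0.578, -0.0]
ft_force: [-1.2, 0.3, -0.1]
opening: 0.2
finger_force: 0.3
```

Call:
jog_arm(angular=[[0,0,0],[0,0,0]], slide=[[0.03,0,0],[0.03,0,0]], gripper=[-1,-1])

```text
time_s: 22.78
tcp_pos: [568.1, -25.0, 53.8]
ee_rot: [0.0, 0.816, 0.578, -0.0]
ft_force: [-3.6, -7.3, 0.4]
opening: -0.2
finger_force: 4.1
```

Call:
jog_arm(angular=[[0,0,0],[0,0,0],[0,0,0]], slide=[[0.02,0,0],[0.02,0,0],[0,0,0]], gripper=[-1,-1,-1])

```text
time_s: 23.03
tcp_pos: [568.1, -25.0, 53.8]
ee_rot: [0.0, 0.817, 0.577, -0.001]
ft_force: [-4.2, -9.4, 1.4]
opening: -0.2
finger_force: 4.8
```

Call:
jog_arm(angular=[[0,0,0],[0,0,0],[0,0,0]], slide=[[0.03,0,0],[0.03,0,0],[0,0,0]], gripper=[-1,-1,-1])

```text
time_s: 23.28
tcp_pos: [568.1, -24.9, 53.8]
ee_rot: [0.001, 0.817, 0.577, -0.002]
ft_force: [-8.5, -16.5, 3.4]
opening: -0.4
finger_force: 9.0
```

Call:
jog_arm(angular=[[0,0,0],[0,0,0],[0,0,0],[0,0,0],[0,0,0],[0,0,0],[0,0,0],[0,0,0],[0,0,0],[0,0,0],[0,0,0],[0,0,0]], slide=[[-0.3,0,0],[-0.8,0,0],[-0.8,0,0],[0,0,-0.8],[0,0,-0.9],[0,0,-0.9],[-0.9,0,-0.4],[-0.9,0,0],[-0.9,0,0],[-0.9,0,0],[-0.9,0,0],[0,0,0]], gripper=[-1,-1,-1,-1,-1,-1,-1,-1,-1,-1,-1,-1])

```text
time_s: 24.28
tcp_pos: [514.3, -177.5, 129.2]
ee_rot: [0.001, 0.818, 0.576, -0.001]
ft_force: [-1.6, -1.5, 0.5]
opening: 0.0
finger_force: 0.0
```

```bash
python3 - <<'E'
from h import *
p,d=cams.capture("top");q,e=cams.capture("scene")
cv2.imwrite("pics/f.png",cv2.resize(np.hstack([cv2.resize(p[120:250,215:430],(645,390)),]),None,fx=1,fy=1))
g=np.hstack([cv2.resize(p[130:230,220:345],(400,320)),cv2.resize(q[165:265,205:330],(400,320))]);cv2.imwrite("pics/f.png",cv2.convertScaleAbs(g,alpha=1.4))
for n,D in(("top",d),("scene",e)):
    C=cloud(n,D);j=tj(C);m=(C[...,2]>50)&(C[...,2]<72)&(abs(j[...,1])<18)&(j[...,0]<20)&(j[...,0]>-60);print(n,np.sort(j[m][:,0])[:8].round(1))
print(rect("top",(cloud("top",d)[...,2]>20)&(cloud("top",d)[...,2]<40),29.4,(360,175,425,215)))
E
```

```text
top [-2.  -2.  -1.9 -1.4 -1.4 -1.2 -1.2 -0.7]
scene [-5.8 -2.9 -2.5 -1.7 -1.3 -0.7  0.2  0.3]Traceback (most recent call last):
  File "<stdin>", line 7, in <module>
  File "h.py", line 16, in rect
    c=max(cs,key=cv2.contourArea)[:,0]
      ~~~^^^^^^^^^^^^^^^^^^^^^^^^
ValueError: max() iterable argument is empty
```

View pics/f.png

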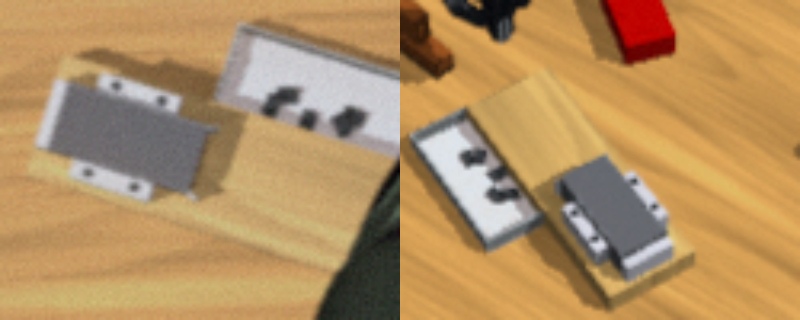

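The carton is inside the slipcase and stands about 2 mm proud at the mouth, (205,165) on the left. The bed is clear, the clips are in the trough and the scraper is upright at (430,50).

```bash
python3 -c "
from workcell import ctrl
print(ctrl.close_job())"
```

```text
the job is handed in; nothing more can be done
None
```

I handed the job in at about 24 s: the clips are in the trough, the scraper is standing upright on the bench where it started, and the carton is home in the slipcase, about 2 mm proud. The clips show as three dark groups that fit five rather than a one-by-one count, and the hand-in gave no verdict.

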